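Reseat the coin tray and shut the till

ROBOT

A 6-joint arm with a two-finger parallel gripper is mounted at the origin on the work surface. World frame = base frame: x ahead of the robot, y to its left, z up, the work surface at z = 0. Lengths are in m, angles in degrees, forces in N, time in s.
With the tool pointing down it reaches from about 0.25 to 0.775 m from the base axis. Payload 8.9 kg.
Tool frame: the origin (TCP) lies at the very end of the fingers, on their centre line; the grasp point (between the pads) lies 19 mm behind it; z points along the fingers, y is the line along which they close (so a half turn about z gives the same grasp; the last joint's range is limited). The gripper opens to 85 mm and grips with 20 to 120 N. Pads are 22 mm wide; open, the fingers measure 114 mm over their backs; the gripper's body (76 mm by 85 mm) begins 54 mm behind the grasp point. The pads swing forward as they close: fully open they stand 13 mm farther back than shut.
Start: joints at [-73.986, 16.656, -8.789, 64.555, 0, 82.019], TCP at [0.214, -0.48, 0.231] pointing down, gripper open.
Joint ranges: [-144.48, 144.48], [-52.06, 99.96], [-74.48, 78.29], [-112.23, 115.85], [-86.99, 84.42], [-180, 180]. Speed limits (degrees/s): [127.2, 127.2, 159.86, 180, 180, 180].

INTERFACE

Orientations are given as a 3x3 rotation matrix whose columns are the frame's x, y, z axes.
In Python, from workcell import env, imaging gives the robot as it stands. Calls block until the motion is done:
- env.reach(position, orientation): joint-space move of the TCP to a pose.
- env.line_to(position, rate=0.15, attitude=None, force_limit=None): straight line of the TCP; attitude=None keeps the orientation; rate is the mean speed in m/s. With force_limit (N) it stops when the force on the tool has changed by that much, and returns True; else False.
- env.movej(angles): joint-space move.
- env.grip(opening, effort=None): finger opening in m; effort is the grip in N (None keeps the last); returns when the fingers have stopped.
- env.pause(seconds).
- env.inverse_kinematics(position, orientation): joint angles nearest the present ones, or None.
- imaging.camera(name): name is "scene" or "top" or "wrist"; returns a dict with "image" (420x560x3 uint8, red, green, blue), "depth" (420x560 float32, m along the optical axis (not along the pixel's ray), 0 where there is no reading), "camera_matrix" (3x3 intrinsics, pixels), "T" (4x4, takes a point from camera to world coordinates). Camera axes: x right, y down, z forward; pixel columns grow to the right and rows downward; lengths in m; the calibration is good to about 2 mm. A picture is of the moment at which its call begins.
A pose or a line that the arm cannot do raises env.PlanningError and nothing moves.
- env.finish_job(): hands the job in; it is judged then, once.
Trained networks look in the newest picture that a camera, given by its name, has taken for a name from the list of things; names that differ only in an ending like _2 or _b are one class to them, and where a whole thing is asked for, a point or a joint stands for the part that bears it (a point fixed in the world has none). Each returns a list of dicts, best first, with "p" (0 to 1); they miss things now and then, are a little off and sometimes report something else, mostly with a low value. They report only what shows in the picture. A call takes as long as a camera call. They do not tell look-alikes from the thing itself.
- imaging.masks_of(thing, camera): "region" (420x560 bool, what is visible of it) and "rect" ([centre column, centre row, width, height] in pixels, round what is visible of it).
Readings, each from a call of its own:
- env.get_clock(): time.
- env.get_joints(): joint angles.
- env.get_dq(): joint speeds.
- env.get_joint_efforts(): joint torques, N m.
- env.get_eef_pos(): TCP position.
- env.get_eef_rot(): TCP orientation.
- env.get_wrist_force(): force on the tool from outside, world axes, zero at the start.
- env.get_ft_torque(): the same for the moment, N m.
- env.get_gripper_width(): finger opening in m.
- env.get_grasp_force(): force on a finger pad.
Only numpy, scipy, OpenCV 4.12 (cv2) and the standard library are available. Lean on these libraries where they do the work, as an engineer would, in place of code of your own. Each camera call takes 0.05 s, during which the arm holds its last target. There are 200 camera calls.

TASK

The lift-out coin tray in the open cash drawer has been dropped back crooked, with one end riding up on a divider. Settle it flat in its recess, then push the drawer fully home, firmly but without slamming or forcing it, until its latch holds it shut by itself. Leave the other things on the counter as they stand.

Things in the scene. Friction and masses are not known exactly. Their poses are not given: they have to be found in the camera images.
- till: case of the cash drawer: grey steel box, 330 deep (x) x 360 wide (y) x 100 high, fixed. Origin: centre of its underside, on the counter; x points from its open front to its back, y to the left seen from the front, z up. Its front face is at x = -165 mm, its mouth reaches up to 88 mm above the counter; a 3 mm rubber mat lies on the lid
- drawer (a joint): how far the drawer stands open, in m: 0.15 at the start. At 0 the front panel's back would touch the case face, but this latch lets the drawer rest somewhere between 2 and 17 mm, not known beforehand. A spring pushes it open (1 N open, 4 N shut; sliding friction 1.3 N): let go before the latch has snapped over, it rolls back open
- drawer_front (a point): centre of the outer face of the front panel (moves with the drawer; axes as the till's): a flat plate, 350 wide x 80 high (12 to 92 mm above the counter), 12 thick, no handle. Pushing it takes 3 to 8 N; about 10 mm before rest a sprung latch roller raises that to 11 to 16 N, until 4 mm before rest it snaps over and draws the drawer in against a hard stop. More than 30 N there is forcing it
- coin_recess (a point): centre of the floor of the coin recess, the front row of the drawer (moves with the drawer; axes as the till's). 78 (x) x 210 (y); floor 20 mm above the counter; walls: front panel at -x, drawer side at -y (55 mm over the floor), dividers at +x and +y (40 mm over the floor, 4 thick). Beyond the +y divider is an 88 mm wide bay with a roll of coins lying in it, 24 high
- tray: grey lift-out coin tray, five cups, 70 (x) x 200 (y) x 40 high, 0.3 to 0.65 kg. Origin: centre of its underside, z up through it. At the start its +y end rides on the recess's +y divider, 14 to 28 mm past that divider's inner face, its -y end is on the floor: it slopes 13 degrees, too high for the mouth of the case. Seated, its underside is on the recess floor
- tray_left (a point): middle of the top edge of the tray's +y end wall (3 mm thick), the end that starts raised
- tray_right (a point): middle of the top edge of the tray's -y end wall, the end that starts low
- candle_a: white pillar candle in a glass, 60 across, 190 tall; origin centre of the underside; stands left of the till
- candle_b: the same, stands right of the till
- figure: turned dark wood figure, 68 across, 133 tall; origin centre of the underside
- book: book lying flat, 140 x 200 x 28; origin centre of the underside
- bowl: brass bowl, 110 across, 50 high; origin centre of the underside
- terminal: card terminal, 165 x 78 x 34, lying on the mat on the till's lid; origin centre of the underside
Mind the look-alikes: they are no part of the job. Leave any blue or purple look-alike of the tray alone.

How it is judged (in metres and radians):
On the way, in this order (a step that is already met when the one before it is completed fails the run):
1. the coin tray lies flat in its recess (angle between tray's own z axis and vertical below 0.04 rad and z of tray in the frame of coin_recess below 0.005 m and horizontal distance between tray and coin_recess below 0.015 m), for 0.2 s.
2. the drawer is home (value of joint drawer below 0.0195 m), for 0.2 s.
At the end, for the whole second after the job is handed in: The drawer stays home by itself (open less than 19.5 mm, at rest) with the coin tray lying flat on its recess floor (within 5 mm of height, 15 mm of place, 0.04 rad of slope) (all of step 1 and value of joint drawer below 0.0195 m and velocity of joint drawer between -0.01 and 0.01 m/s and linear speed of tray below 0.02 m/s); the robot touches nothing.
It fails at once if the drawer is forced at the latch (pushed with more than 30 N in the last 35 mm) (value of joint drawer below 0.035 m and contact force between any of the fingers, the arm and drawer above 30 N).
It fails at once if the drawer is slammed (faster than 0.4 m/s) (velocity of joint drawer below -0.4 m/s).
It fails at once if something else on the counter is shifted by more than 30 mm or tipped (distance of any of candle_a, candle_b, figure, book, bowl, terminal from where it was at the start of the episode above 0.03 m or angle between any of candle_a, candle_b, figure's own z axis and vertical above 0.35 rad).
It also fails if it takes over 69 s, if anything falls off the work surface, if the arm or the gripper's body presses on something with over 40 N, if the wrist force passes 120 N, or if a joint passes its speed limit or range.

## Working session

There is one attempt and no reset: what is moved stays moved. The work goes in short steps, each a Python script; the robot and the scene stay as the last script left them, time stands still between calls to the robot, and variables do not carry over. Pictures are saved under pics/ and viewed, at most 10 in all, crops included, and the job is handed in when it is done.

```bash
mkdir -p pics
cat > h.py <<'E'
import numpy as np, cv2
from workcell import env, imaging
def pts(c):
    K=c["camera_matrix"];d=c["depth"];v,u=np.mgrid[:d.shape[0],:d.shape[1]]
    P=np.stack([(u-K[0,2])/K[0,0]*d,(v-K[1,2])/K[1,1]*d,d],-1)
    W=P@c["T"][:3,:3].T+c["T"][:3,3]; W[d==0]=np.nan; return W
def save(c,n): cv2.imwrite("pics/"+n,c["image"][:,:,::-1])
E
python3 - <<'E'
from h import *
for n in("scene","top"):
    c=imaging.camera(n);save(c,n+".png");W=pts(c);np.save(n+"_W.npy",W)
    for t in("tray","drawer_front","till","candle_a","figure","book","bowl","terminal"):
        for r in imaging.masks_of(t,n):
            q=W[r["region"]]
            print(n,t,round(r["p"],2),np.round(r["rect"]),np.round(np.nanmedian(q,0),3),np.round(np.nanpercentile(q,[2,98],axis=0),3).tolist())
print(env.get_clock())
a=cv2.imread("pics/scene.png");
E
```

```text
scene tray 0.78 [288. 227.  78.  47.] [0.494 0.053 0.07 ] [[0.456, -0.064, 0.041], [0.533, 0.132, 0.102]]
scene tray 0.68 [251. 149.  23.  44.] [ 0.272 -0.259  0.038] [[0.168, -0.35, 0.005], [0.344, -0.194, 0.042]]
scene tray 0.61 [424. 206.  78.  55.] [0.199 0.296 0.037] [[0.138, 0.192, -0.0], [0.238, 0.389, 0.042]]
scene tray 0.42 [292. 238. 137. 107.] [0.525 0.078 0.048] [[0.444, -0.107, 0.017], [0.572, 0.219, 0.092]]
scene drawer_front 0.59 [289. 236. 142. 103.] [0.52  0.082 0.048] [[0.444, -0.107, 0.017], [0.572, 0.218, 0.092]]
scene till 0.92 [211. 317. 225. 207.] [0.82  0.089 0.099] [[0.616, -0.137, 0.02], [0.939, 0.218, 0.104]]
scene till 0.21 [291. 236. 135. 104.] [0.523 0.072 0.048] [[0.442, -0.107, 0.016], [0.571, 0.22, 0.092]]
scene candle_a 0.88 [388. 275.  45.  68.] [0.539 0.325 0.13 ] [[0.447, 0.293, -0.001], [0.548, 0.349, 0.191]]
scene candle_a 0.76 [203. 187.  32.  66.] [ 0.543 -0.196  0.123] [[0.504, -0.238, 0.002], [0.558, -0.184, 0.191]]
scene figure 0.58 [218. 176.  19.  43.] [ 0.445 -0.237  0.056] [[0.417, -0.255, 0.004], [0.463, -0.223, 0.128]]
scene bowl 0.77
[... 1079 characters left out ...]
] [0.398 0.344 0.022] [[0.35, 0.287, 0.0], [0.448, 0.385, 0.052]]
top till 0.29 [259. 216.  80.  33.] [0.493 0.035 0.06 ] [[0.456, -0.064, 0.026], [0.529, 0.126, 0.103]]
top candle_a 0.71 [260. 212.  84.  34.] [0.493 0.034 0.06 ] [[0.456, -0.066, 0.027], [0.528, 0.126, 0.102]]
top figure 0.65 [373. 236.  26.  26.] [ 0.437 -0.246  0.069] [[0.408, -0.277, 0.002], [0.47, -0.225, 0.132]]
top book 0.98 [149. 132.  56.  77.] [0.716 0.328 0.028] [[0.621, 0.26, 0.01], [0.815, 0.397, 0.033]]
top bowl 0.81 [140. 252.  42.  41.] [0.398 0.344 0.022] [[0.351, 0.288, 0.001], [0.446, 0.385, 0.052]]
top terminal 0.69 [249. 104.  38.  67.] [0.748 0.059 0.137] [[0.673, 0.022, 0.121], [0.83, 0.097, 0.142]]
0.9
```

View pics/scene.png

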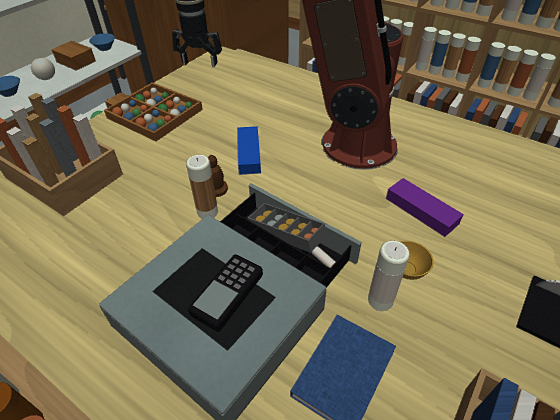

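View pics/top.png

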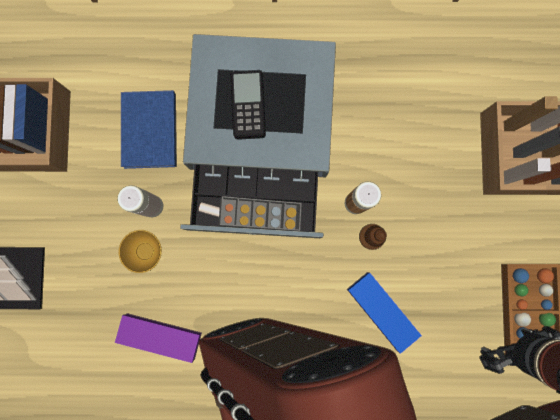

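The tray candidates are the grey one in the drawer (scene 288,227; top 260,215), the blue block (scene 251,149; top 384,312) and the purple block (scene 424,206; top 158,336). I choose the grey one with the coins. Its raised end is on the left (+y), next to the coin roll at top (208,210). Next I'll fit the geometry and check it with a close look from the wrist.

```bash
cat > fit.py <<'E'
from h import *
W=np.load("top_W.npy");z=W[...,2];x=W[...,0];y=W[...,1]
m=(abs(z-.100)<.006)&(x>.58)&(x<.95)&(y>-.16)&(y<.24)
r=cv2.minAreaRect((W[m][:,:2]*1000).astype(np.float32));print("till lid",r)
m=(abs(z-.092)<.008)&(x>.425)&(x<.453)&(y>-.13)&(y<.23)
q=W[m]; p=np.polyfit(q[:,1],q[:,0],1);print("panel",len(q),p,np.degrees(np.arctan(p[0])),q.min(0),q.max(0),np.median(q,0))
E
python3 fit.py
cat >> h.py <<'E'
def R(yaw,roll=0):  # tool down, tool y along world +y at yaw 0
    from scipy.spatial.transform import Rotation as Q
    return Q.from_euler('z',yaw,degrees=True).as_matrix()@Q.from_euler('x',roll,degrees=True).as_matrix()@np.diag([-1,1,-1.])
E
python3 - <<'E'
from h import *
print(env.get_eef_rot().round(2))
for p in ([.48,.06,.35],[.493,.2,.1],[.585,.045,.045]):
  for s in (0,180):print(p,s,env.inverse_kinematics(p,R(s)))
E
```

```text
till lid ((768.8248291015625, 32.81465148925781), (360.3311462402344, 331.190673828125), 86.7757568359375)
panel 508 [0.04239926 0.44552798] 2.4278442850000785 [ 0.43352589 -0.12333681  0.0840575 ] [0.45280669 0.20660975 0.09932078] [0.44550504 0.00066352 0.09132351]
[[ 0.91  0.41 -0.  ]
 [ 0.41 -0.91  0.  ]
 [ 0.   -0.   -1.  ]]
[0.48, 0.06, 0.35] 0 [-1.54260606  9.96520853  0.174848   80.20963947  0.         -1.54260606]
[0.48, 0.06, 0.35] 180 [-1.54260606e+00  9.96520853e+00  1.74847997e-01  8.02096395e+01
  0.00000000e+00  1.78457394e+02]
[0.493, 0.2, 0.1] 0 [ 14.20571094  23.77291439 -19.56193945  46.66514616   0.
  14.20571094]
[0.493, 0.2, 0.1] 180 [  14.20571094   23.77291439  -19.56193945   46.66514616    0.
 -165.79428906]
[0.585, 0.045, 0.045] 0 [ -2.73864441  32.52037178 -14.14782656  43.33180166   0.
  -2.73864441]
[0.585, 0.045, 0.045] 180 [ -2.73864441  32.52037178 -14.14782656  43.33180166   0.
 177.26135559]
```

Run:
```python
from h import *
env.line_to([.214,-.48,.33],rate=.3)
env.reach([.46,.07,.36],R(-2.8))
env.grip(0.0)
c=imaging.camera("wrist");save(c,"w1.png");W=pts(c);np.save("w1_W.npy",W)
a=np.radians(-2.8);A=np.array([[np.cos(a),-np.sin(a)],[np.sin(a),np.cos(a)]])
L=(W[...,:2]-[.769,.033])@A   # till frame
z=W[...,2]
print(c["T"].round(3).tolist(),env.get_clock())
# max/median z profile along y in the recess middle (drawer-local x -300..-250)
for y in range(-180,186,8):
    m=(abs(L[...,1]*1000-y)<4)&(abs(L[...,0]+.276)<.030)
    m2=(abs(L[...,1]*1000-y)<4)&(abs(L[...,0]+.320)<.012)
    if m.sum()>5: print(y,m.sum(),np.nanpercentile(z[m],[2,50,98]).round(3), np.nanmax(z[m2]).round(3) if m2.any() else None)
```

```text
[[0.048, 0.954, 0.297, 0.385], [0.999, -0.046, -0.015, 0.075], [-0.001, 0.297, -0.955, 0.503], [0.0, 0.0, 0.0, 1.0]] 4.35
-180 50 [-0.001  0.     0.002] 0.002
-148 877 [0.019 0.052 0.076] 0.094
-140 206 [0.018 0.02  0.022] 0.094
-132 211 [0.018 0.02  0.022] 0.094
-124 34 [0.018 0.02  0.021] 0.093
-116 85 [0.058 0.059 0.061] 0.094
-108 472 [0.028 0.046 0.06 ] 0.094
-100 144 [0.023 0.045 0.05 ] 0.094
-92 203 [0.026 0.047 0.052] 0.093
-84 226 [0.027 0.048 0.054] 0.093
-76 144 [0.045 0.062 0.065] 0.093
-68 384 [0.033 0.049 0.063] 0.094
-60 162 [0.033 0.054 0.057] 0.094
-52 221 [0.035 0.056 0.059] 0.094
-44 242 [0.036 0.056 0.061] 0.094
-36 199 [0.054 0.071 0.074] 0.449
-28 283 [0.041 0.053 0.067] 0.449
-20 205 [0.042 0.063 0.069] 0.448
-12 1137 [0.047 0.419 0.432] 0.439
-4 848 [0.046 0.417 0.426] 0.447
4 253 [0.067 0.079 0.082] 0.454
12 236 [0.05  0.054 0.073] 0.454
20 529 [0.052 0.397 0.415] 0.454
28 470 [0.054 0.078 0.415] 0.454
36 239 [0.055 0.058 0.079] 0.454
44 315 [0.057 0.088 0.417] 0.454
52 1100 [0.06  0.418 0.428] 0.446
60 895 [0.061 0.417 0.432] 0.447
68 234 [0.063 0.083 0.089] 0.448
76 338 [0.065 0.067 0.106] 0.449
84 172 [0.065 0.077 0.103] 0.448
92 51 [0.021 0.044 0.071] 0.094
100 208 [0.018 0.022 0.044] 0.094
108 215 [0.018 0.021 0.044] 0.094
116 210 [0.018 0.021 0.045] 0.094
124 200 [0.018 0.021 0.044] 0.093
132 206 [0.018 0.022 0.044] 0.093
140 200 [0.018 0.021 0.044] 0.094
148 141 [0.018 0.02  0.038] 0.094
156 691 [0.019 0.055 0.076] 0.093
180 37 [-0.002 -0.     0.001] 0.092
```

View pics/w1.png

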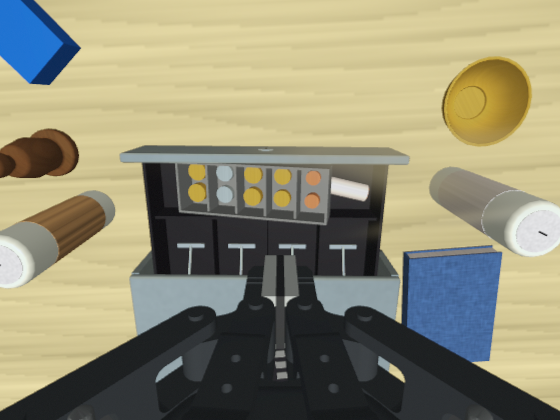

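The view shows the grey tray at pixels 178–330 × 163–223. Its right end (image col 325) is raised towards the coin roll at (349,188), and its low end is at col 180. In the till frame the recess spans y from −148 to +62 mm, and the tray face sits about 28 mm past the divider, as described. I'll check the rim's yaw, then push the raised end in −y.

```bash
cat >> h.py <<'E'
a_=np.radians(-2.8);A=np.array([[np.cos(a_),-np.sin(a_)],[np.sin(a_),np.cos(a_)]]);O=np.array([.769,.033])
def loc(p): return (np.asarray(p)[...,:2]-O)@A
def wor(x,y,z): return np.r_[A@[x,y]+O,z]
E
python3 - <<'E'
from h import *
W=np.load("w1_W.npy");L=loc(W);z=W[...,2]
m=(L[...,0]>-.313)&(L[...,0]<-.2)&(abs(z-(.060+(L[...,1]+.114)*.231))<.005)&(L[...,1]>-.12)&(L[...,1]<.1)
q=(L[m]*1000).astype(np.float32);print(len(q),cv2.minAreaRect(q),np.percentile(q,[.5,99.5],axis=0))
for y0 in range(-110,100,20):
  s=q[abs(q[:,1]-y0)<8]; print(y0,np.percentile(s[:,0],[1,99]).round(1))
y1=q[q[:,1]>70]
for x0 in range(-310,-230,10):
  s=q[abs(q[:,0]-x0)<5]; print(x0,np.percentile(s[:,1],[1,99]).round(1) if len(s) else 0)
E
```

```text
1332 ((-274.3496398925781, -19.42955780029297), (76.41788482666016, 203.79718017578125), 2.3864760398864746) [[-311.10976471 -118.01518265]
 [-233.0853228    80.66967777]]
-110 [-308.7 -233. ]
-90 [-309.6 -233.7]
-70 [-310.5 -241.6]
-50 [-311.3 -241.2]
-30 [-311. -241.]
-10 [-311.  -240.9]
10 [-310.9 -240.8]
30 [-310.8 -240.6]
50 [-310.4 -240.4]
70 [-310.3 -240.3]Traceback (most recent call last):
  File "<stdin>", line 6, in <module>
    return _quantile_unchecked(
        a, q, axis, out, overwrite_input, method, keepdims, weights)
    return _ureduce(a,
                    func=_quantile_ureduce_func,
    ...<5 lines>...
                    overwrite_input=overwrite_input,
                    method=method)
    r = func(a, **kwargs)
    result = _quantile(arr,
                       quantiles=q,
    ...<2 lines>...
                       out=out,
                       weights=wgt)
    slices_having_nans = np.isnan(arr[-1, ...])
                                  ~~~^^^^^^^^^
IndexError: index -1 is out of bounds for axis 0 with size 0
```

Run:
```python
from h import *
r=R(-2.8)
env.reach(wor(-.276,.135,.2),r)
env.line_to(wor(-.276,.135,.078),rate=.1)
print(env.line_to(wor(-.276,.075,.078),rate=.03,force_limit=1.5))
p=env.get_eef_pos();l=loc(p);print(l,p[2],env.get_wrist_force().round(2))
y=l[1]
end=y-.030   # face .087 -> .057
while y>end+1e-6:
    y=max(y-.004,end)
    h=env.line_to(wor(-.276,y,.078),rate=.03,force_limit=20)
    print(round(y,4),h,env.get_wrist_force().round(1))
    if h:break
env.pause(.4)
c=imaging.camera("wrist");save(c,"w2.png");print(env.get_clock())
```

```text
False
[-0.27601955  0.07505418] 0.07799558936786043 [-0.    0.47 -0.49]
0.0711 False [ 0.2 -0.   0.1]
0.0671 False [ 0.2  0.  -0.2]
0.0631 False [-0.6 -0.9 -0.3]
0.0591 False [0.3 0.8 0.9]
0.0551 False [ 0.3 -0.2  0.5]
0.0511 False [-0.2 -0.7  0.1]
0.0471 False [-0.2 -0.7  0.7]
0.0451 False [ 0.7  0.6 -0.2]
11.3667
```

View pics/w2.png

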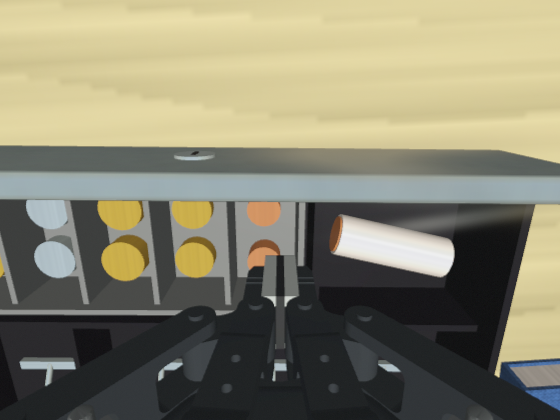

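The tray seems to have slid off the divider and dropped: its end wall at col 300 is now flush with the divider at col 310. I'll back off and measure.

```bash
cat > chk.py <<'E'
from h import *
c=imaging.camera("wrist");save(c,"w3.png");W=pts(c);L=loc(W);z=W[...,2]
m=(L[...,0]>-.313)&(L[...,0]<-.238)&(L[...,1]>-.146)&(L[...,1]<.066)&(z>.05)&(z<.075)
for y in range(-146,70,4):
    s=z[m&(abs(L[...,1]*1000-y)<2)]
    if len(s)>3: print(y,len(s),np.percentile(s,[50,98]).round(4))
q=W[m];l=loc(q);Am=np.c_[l,np.ones(len(q))];k=abs(q[:,2]-.06)<.006
print(np.linalg.lstsq(Am[k],q[k,2],rcond=None)[0],(np.percentile(l,[1,99],axis=0)*1000).round(1),env.get_clock())
E
python3 - <<'E'
from h import *
env.line_to(wor(-.276,.045,.2),rate=.2)
env.reach(wor(-.31,-.04,.34),R(-2.8))
exec(open("chk.py").read())
E
```

```text
-142 89 [0.0598 0.0614]
-138 136 [0.0567 0.0613]
-134 15 [0.0596 0.0612]
-130 15 [0.0597 0.0605]
-126 16 [0.0591 0.0615]
-122 15 [0.0593 0.0606]
-118 19 [0.0591 0.0607]
-114 15 [0.0591 0.0607]
-110 14 [0.059  0.0606]
-106 16 [0.0594 0.0606]
-102 115 [0.0545 0.0601]
-98 49 [0.0538 0.061 ]
-94 15 [0.0594 0.0619]
-90 13 [0.0585 0.0605]
-86 15 [0.0596 0.0612]
-82 16 [0.059  0.0619]
-78 15 [0.0596 0.0615]
-74 16 [0.0593 0.0608]
-70 17 [0.06   0.0613]
-66 15 [0.0592 0.0609]
-62 130 [0.0543 0.0604]
-58 15 [0.0596 0.061 ]
-54 15 [0.0589 0.0611]
-50 15 [0.0589 0.0608]
-46 15 [0.0595 0.0608]
-42 14 [0.0599 0.0606]
-38 14 [0.0595 0.0617]
-34 15 [0.0595 0.061 ]
-30 15 [0.0593 0.0617]
-26 23 [0.059  0.0609]
-22 123 [0.0543 0.0602]
-18 19 [0.059  0.0608]
-14 19 [0.0594 0.0614]
-10 19 [0.0591 0.061 ]
-6 18 [0.0592 0.0607]
-2 18 [0.0599 0.062 ]
2 19 [0.0594 0.0609]
6 18 [0.0591 0.0609]
10 18 [0.0587 0.0605]
14 54 [0.0542 0.0612]
18 111 [0.0545 0.0604]
22 22 [0.0589 0.0608]
26 18 [0.0596 0.0605]
30 18 [0.059  0.0604]
34 18 [0.0595 0.0608]
38 16 [0.0592 0.0604]
42 18 [0.0592 0.0608]
46 17 [0.0594 0.0612]
50 18 [0.0593 0.0613]
54 142 [0.0578 0.061 ]
58 78 [0.0595 0.0611]
62 155 [0.0583 0.0607]
66 84 [0.0598 0.061 ]
[0.01004025 0.00202132 0.0609172 ] [[-309.  -141.6]
 [-240.7   65.6]] 12.8833
```

View pics/w3.png

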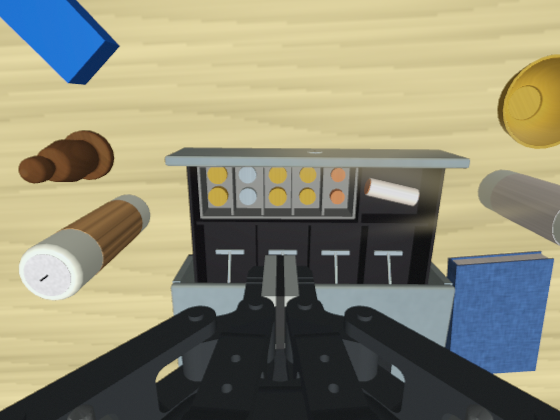

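The tray is seated: the rim is level at z = 60 mm, its ends are at y = −142 and +58 mm, and the picture agrees (cols 200–357, square in its recess). Now I'll push the drawer.

Run:
```python
from h import *
env.reach(wor(-.40,0,.15),R(-2.8))
env.line_to(wor(-.40,0,.055),rate=.15)
print(env.line_to(wor(-.32,0,.055),rate=.03,force_limit=2.5))
x0=loc(env.get_eef_pos())[0];print("contact",x0,env.get_wrist_force().round(2),env.get_clock())
fx=lambda:float(-(env.get_wrist_force()[:2]@A)[0])
x=x0;end=x0+.105
while x<end-1e-6:
    x=min(x+.035,end);h=env.line_to(wor(x,0,.055),rate=.06,force_limit=12);print(round(x-x0,3),h,round(fx(),1))
    if h:break
peak=0
if not h:
  while x<x0+.150:
    x+=.001;f=fx()
    h=env.line_to(wor(x,0,.055),rate=.012,force_limit=max(2,24-max(f,0)))
    f=fx();peak=max(peak,f);print(round((x-x0)*1000),h,round(f,1),end=" | ")
    if f>23 or (peak>9 and f<4):break
print(peak,env.get_clock())
```

```text
True
contact -0.33606317712107964 [-0.13  0.28  0.24] 16.425
0.035 False 0.5
0.07 False 0.6
0.105 False 3.0
106 False 5.3 | 107 False 5.7 | 108 False 3.9 | 109 False 4.3 | 110 False 2.8 | 111 False 4.5 | 112 False 3.5 | 113 False 5.1 | 114 False 4.0 | 115 False 4.6 | 116 False 4.4 | 117 False 4.0 | 118 False 4.1 | 119 False 3.7 | 120 False 5.0 | 121 False 4.1 | 122 False 4.3 | 123 False 4.0 | 124 False 4.5 | 125 False 4.0 | 126 False 4.1 | 127 False 4.1 | 128 False 4.3 | 129 False 4.2 | 130 False 4.0 | 131 False 5.3 | 132 False 4.3 | 133 False 4.4 | 134 False 4.9 | 135 False 4.5 | 136 False 4.2 | 137 False 6.2 | 138 False 8.3 | 139 False 12.4 | 140 False 11.9 | 141 False 12.9 | 142 False 12.6 | 143 False 10.0 | 144 False 6.2 | 145 False 0.7 | 12.924884760237177 28.6333
```

Run:
```python
from h import *
env.pause(.3);print(env.get_wrist_force().round(1))
x=loc(env.get_eef_pos())[0]
env.line_to(wor(x-.06,0,.055),rate=.05)
env.line_to(wor(x-.06,0,.30),rate=.2)
env.pause(.3)
c=imaging.camera("wrist");save(c,"w4.png")
for n in("wrist","top"):
    c=imaging.camera(n);save(c,n+"4.png");W=pts(c);L=loc(W);z=W[...,2]
    m=(abs(z-.088)<.007)&(abs(L[...,1])<.16)&(L[...,0]<-.168)&(L[...,0]>-.25)
    print(n,m.sum(),np.percentile(L[m][:,0],[2,50,98]).round(4))
print(env.get_clock())
```

```text
[-0.5  0.1  0.8]
wrist 3507 [-0.1796 -0.1755 -0.1683]
top 255 [-0.1805 -0.1751 -0.1683]
32.1
```

View pics/w4.png

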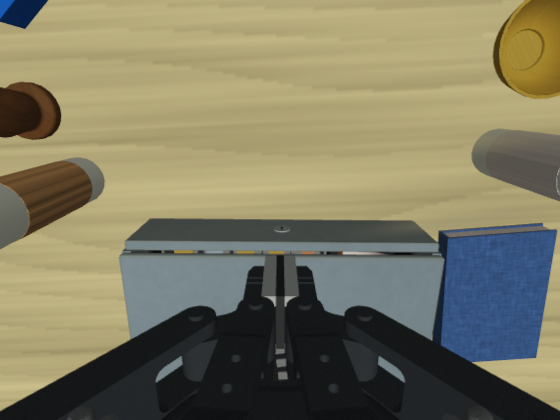

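The drawer has stayed shut on its own since the finger backed off: the panel (row 245) is up against the case, about 3 mm open. The candles, figure, book and bowl in view are still standing. Handing in.

```bash
python3 -c "
from workcell import env
print(env.finish_job())"
```

```text
the job is handed in; nothing more can be done
None
```

The coin tray lies flat in its recess, and the drawer is latched shut about 3 mm from the case; the highest push force I read was 13 N. The job was handed in at about 32 s with nothing else on the counter touched; the hand-in returned no verdict.

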